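Feed a carton through the one-way gate of the stock lane

TASK

Put the small pale-grey card carton into the open end of the stock lane, standing upright on the lane floor in front of the sprung gate, then push it along the floor through the gate (do not lift it over) until it is so far in that the gate has swung shut behind it. Let go and leave it standing in the lane; do not disturb the drilled metal block.

Things in the scene. Friction and masses are not known exactly. Their poses are not given: they have to be found in the camera images.
- carton_center (a point): Centre of the small pale-grey card carton (loose, about 80 g), a plain box 40 mm along its x, 46 mm along its y and 50 mm tall (z up); this point is 25 mm above its underside. It starts upright on the bench.
- lane: Stock lane: low grey channel on a plywood board 124 mm wide, fixed, open above. Origin on the bench under the middle of the gate line; y = direction of travel, x across, z up. Heights above the bench: board 12, lane floor 14, wall tops 36 mm. Inner wall faces at x = -35 and +35 mm, walls 6 mm thick. Open mouth at y = -85 mm (flared lips to -103), gate at y = 0, closed end stop at y = +170.
- gate (a joint): Angle of the steel gate leaf, rad: 0 = shut across the lane, 1.5 = folded along the +x wall. Leaf 3 mm thick, 69 mm long from its upright hinge at lane x = +38.5 mm, y = 0; top edge 36 mm above the bench. It opens only towards +y and sweeps the lane up to y = 70 mm; a light spring (under 1 N at the tip) shuts it once the carton and the fingers are out of its sweep.
- jig_block_center (a point): Centre of a bystander: white-grey drilled aluminium block 38 mm along its x, 62 mm along its y, 28 mm tall, loose on the bench; this point is 14 mm above its underside. Not to be moved.
There are look-alikes about, which are no part of the job. Leave any blue look-alike of the part that bears carton_center alone.

How it is judged (in metres and radians):
On the way, in this order (a step that is already met when the one before it is completed fails the run):
1. the carton is upright on the lane floor in front of the shut gate (y of carton_center in the frame of lane between -0.11 and -0.015 m and x of carton_center in the frame of lane between -0.025 and 0.025 m and height (world z) of carton_center below 0.05 m and angle between carton_center's own z axis and vertical below 0.2 rad and value of joint gate below 0.15 rad), for 0.2 s.
2. the carton passes through the gateway on the lane floor, holding the gate open (value of joint gate above 0.5 rad and height (world z) of carton_center below 0.052 m and y of carton_center in the frame of lane between 0 and 0.06 m), for 0.05 s.
At the end, for the whole second after the job is handed in: The carton stands upright (within 10 degrees) and still on the lane floor between the gate and the end stop, and the gate is shut behind it (within 0.1 rad) (y of carton_center in the frame of lane between 0.07 and 0.155 m and x of carton_center in the frame of lane between -0.03 and 0.03 m and height (world z) of carton_center below 0.046 m and angle between carton_center's own z axis and vertical below 0.17 rad and linear speed of carton below 0.02 m/s and value of joint gate below 0.1 rad); the robot touches nothing.
It fails at once if the carton is lifted over the gate (its underside above the gate's top while over the far part of the lane) (y of carton_center in the frame of lane between 0 and 0.17 m and x of carton_center in the frame of lane between -0.05 and 0.05 m and height (world z) of carton_center above 0.061 m).
It fails at once if the drilled metal block is moved more than 20 mm (distance of jig_block_center from where it was at the start of the episode above 0.02 m).
It also fails if it takes over 46 s, if anything falls off the work surface, if the arm or the gripper's body presses on something with over 40 N, if the wrist force passes 120 N, or if a joint passes its speed limit or range.

ROBOT

A 6-joint arm with a two-finger parallel gripper is mounted at the origin on a cart in front of the work surface, level with it; the furniture and walls round the work are solid. World frame = base frame: x ahead of the robot, y to its left, z up, the work surface at z = 0. Lengths are in m, angles in degrees, forces in N, time in s.
With the tool pointing down it reaches from about 0.35 to 0.875 m from the base axis. Payload 4.2 kg.
Tool frame: the origin (TCP) lies midway between the tips of the shut fingers; the grasp point (between the pads) lies 19 mm behind it; y points along the fingers, z is the direction in which the jaws open and shut, and the axes are right-handed (so a half turn about y gives the same grasp; the last joint's range is limited). The gripper opens to 87 mm and grips with 3 to 60 N. Pads are 19 mm wide; open, the fingers measure 117 mm over their backs; the gripper's body (75 mm by 190 mm) begins 51 mm behind the grasp point.
Start: joints at [-55.485, 22.042, 0.453, 0, -68.411, -14.817], TCP at [0.211, -0.588, 0.223] pointing down, gripper open.
Joint ranges: [-179.83, 179.83], [-69.29, 118.12], [-61.27, 80.66], [-181.25, 117.63], [-171.15, -9.14], [-177.46, 177.46]. Speed limits (degrees/s): [159.86, 159.86, 180, 180, 180, 180].

INTERFACE

Orientations are given as [roll, pitch, yaw] about the fixed x, y, z axes, in that order (R = Rz(yaw) Ry(pitch) Rx(roll)).
In Python, from workcell import env gives the robot as it stands. The module is installed in compiled form; this text tells all that it offers. Calls block until the motion is done:
- env.goto(position, orientation): joint-space move of the TCP to a pose.
- env.move_straight(position, rotation=None, rate=0.15, force_limit=None): straight line of the TCP; rotation=None keeps the orientation; rate is the mean speed in m/s. With force_limit (N) it stops when the force on the tool has changed by that much, and returns True; else False.
- env.set_joints(angles): joint-space move.
- env.gripper_to(opening, grasp_force=None): opening from 0.0 (shut) to 1.0 (fully open); grasp_force is the grip in N (None keeps the last); returns when the fingers have stopped.
- env.dwell(seconds).
- env.inverse_kinematics(position, orientation): joint angles nearest the present ones, or None.
- env.read_state(): the state.
- env.grab_frame(name): name is "scene" or "top" or "wrist"; returns a dict with "image" (420x560x3 uint8, blue, green, red), "fx", "fy", "cx", "cy" (pixels), "position" and "orientation" of the camera in the world. Camera axes: x right, y up, looking along -z (the intrinsics and any distortion apply to the point x, -y, -z); pixel columns grow to the right and rows downward; lengths in m; the calibration is good to about 2 mm. A picture is of the moment at which its call begins. There is no depth.
A pose or a line that the arm cannot do raises env.Unreachable and nothing moves.
- env.close_job(): hands the job in, once; it reports no verdict.
Trained networks look in a picture, given as the dict that the camera call returned (one of the last four; its "shot" number tells which), for a name from the list of things; names that differ only in an ending like _2 or _b are one class to them, and where a whole thing is asked for, a point or a joint stands for the part that bears it (a point fixed in the world has none). Each returns a list of dicts, best first, with "score" (0 to 1); they miss things now and then, are a little off and sometimes report something else, mostly with a low value. They report only what shows in the picture. A call takes as long as a camera call. They do not tell look-alikes from the thing itself.
- env.search_frame(picture, thing): "xyz" ([x, y, z] in m, in world coordinates, good to about 4 mm: the middle of the surface that is visible of it).
- env.trace(picture, thing): "mask" (420x560 bool, what is visible of it).
The state is a dict: "clock": time; "joint_positions": joint angles; "qvel": joint speeds; "joint_torque": joint torques, N m; "position": TCP position; "tool_rot": TCP orientation; "force": force on the tool from outside, world axes, zero at the start; "wrist_torque": the same for the moment, N m; "opening": opening from 0.0 (shut) to 1.0 (fully open).
Only numpy, scipy, OpenCV 4.12 (cv2) and the standard library are available. Lean on these libraries where they do the work, as an engineer would, in place of code of your own. Each camera call takes 0.05 s, during which the arm holds its last target. There are 200 camera calls.

## Working session

There is one attempt and no reset: what is moved stays moved. The work goes in short steps, each a Python script; the robot and the scene stay as the last script left them, time stands still between calls to the robot, and variables do not carry over. Pictures are saved under pics/ and viewed, about 8 in all and at most 12, crops included, and the job is handed in when it is done.

```bash
mkdir -p pics; python3 - <<'E'
from workcell import env
import cv2,numpy as np
for n in ("top","scene"):
    f=env.grab_frame(n); cv2.imwrite(f"pics/{n}0.png",f["image"])
    print(n,{k:np.round(f[k],3).tolist() for k in f if k not in("image",)})
    for t in("carton_center","lane","gate","jig_block_center"):
        for d in env.search_frame(f,t): print(t,round(d["score"],2),np.round(d["xyz"],3))
print(env.read_state())
E
```

```text
top {'fx': 494.226, 'fy': 494.226, 'cx': 282.654, 'cy': 219.574, 'position': [0.342, -0.068, 0.9], 'orientation': [12.28, -0.214, -88.853], 'shot': 1}
carton_center 0.66 [ 0.472 -0.232  0.053]
carton_center 0.58 [ 0.415 -0.116  0.049]
lane 0.56 [0.537 0.071 0.013]
jig_block_center 0.76 [ 0.609 -0.221  0.026]
scene {'fx': 439.033, 'fy': 439.033, 'cx': 282.599, 'cy': 214.115, 'position': [0.0, 0.472, 0.451], 'orientation': [62.39, -1.02, -137.774], 'shot': 2}
carton_center 0.81 [ 0.406 -0.107  0.036]
lane 0.66 [0.517 0.096 0.017]
gate 0.69 [0.535 0.021 0.031]
jig_block_center 0.74 [ 0.601 -0.209  0.021]
{'clock': 0.5, 'joint_positions': array([-5.54858797e+01,  2.20423979e+01,  4.47700623e-01, -4.22712362e-03,
       -6.84108683e+01, -1.48170332e+01]), 'qvel': array([-0.02172847, -0.11090894,  0.11265827, -0.01745045,  0.00741404,
       -0.01457229]), 'joint_torque': array([ 3.28781707e-04, -3.90075374e+01,  1.87446409e+01,  4.22071159e+00,
        1.50022516e-02, -4.23301594e-05]), 'position': array([ 0.21066853, -0.58835427,  0.22249783]), 'tool_rot': array([-8.99936143e+01, -2.37640989e-03,  1.96955314e+01]), 'force': array([-0.02016685, -0.85522295,  0.25582313]), 'wrist_torque': array([-0.00034333,  0.06216501, -0.0344378 ]), 'opening': 0.9957044099441167}
```

View pics/top0.png

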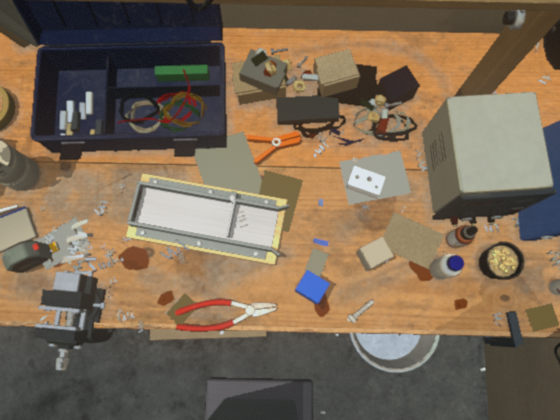

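View pics/scene0.png

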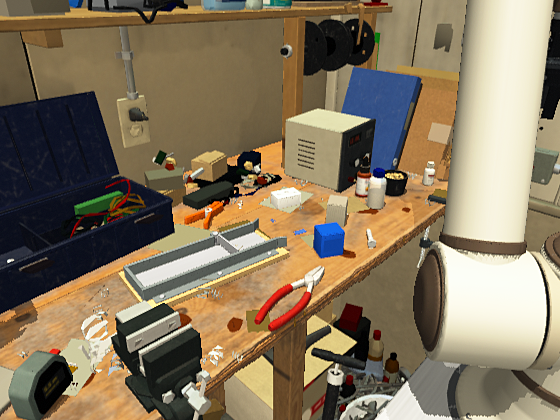

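Candidates for the carton in the top view are the pale box at (376,252), the blue box at (313,287, excluded), the tan box at (337,72) and the white drilled block at (366,180). I choose (376,252). The lane's mouth is on the right, the gate is at (233,215), and its hinge is on the far wall.

```bash
cat > h.py <<'E'
from workcell import env
import cv2,numpy as np
from scipy.spatial.transform import Rotation as R
from scipy.optimize import minimize
from scipy.spatial import ConvexHull
def cam(f): return R.from_euler('xyz',f["orientation"],degrees=True).as_matrix(),np.array(f["position"])
def proj(f,P):
    M,p=cam(f); q=(np.atleast_2d(P)-p)@M
    return np.c_[f["cx"]+f["fx"]*q[:,0]/-q[:,2], f["cy"]-f["fy"]*q[:,1]/-q[:,2]]
def back(f,uv,z):
    M,p=cam(f); uv=np.atleast_2d(uv).astype(float)
    d=np.c_[(uv[:,0]-f["cx"])/f["fx"],-(uv[:,1]-f["cy"])/f["fy"],-np.ones(len(uv))]@M.T
    return p+d*((z-p[2])/d[:,2:])
def box(x,y,yaw,sx,sy,h,z0=0):
    c=np.array([[i*sx/2,j*sy/2] for i in(-1,1) for j in(-1,1)]); a=np.radians(yaw)
    c=c@np.array([[np.cos(a),np.sin(a)],[-np.sin(a),np.cos(a)]])+[x,y]
    return np.vstack([np.c_[c,np.full(4,z0)],np.c_[c,np.full(4,z0+h)]])
def fitbox(obs,x,y,sx,sy,h,z0=0,yaws=range(0,180,15)):
    """obs: list of (frame, mask); returns (cost,x,y,yaw) by silhouette overlap"""
    def cost(v):
        t=0
        for f,m in obs:
            s=np.zeros(m.shape,np.uint8); P=proj(f,box(*v[:2],v[2]*100,sx,sy,h,z0))
            cv2.fillConvexPoly(s,np.int32(np.round(cv2.convexHull(np.float32(P))*16)),1,shift=4)
            t+=1-(s.astype(bool)&m).sum()/(s.astype(bool)|m).sum()
        return t
    best=min((minimize(cost,[x,y,w/100],method='Nelder-Mead',options=dict(initial_simplex=[[x,y,w/100],[x+.01,y,w/100],[x,y+.01,w/100],[x,y,w/100+.1]],xatol=1e-4)) for w in yaws),key=lambda r:r.fun)
    return best.fun,best.x[0],best.x[1],best.x[2]*100
E
python3 - <<'E'
from h import *
T=env.grab_frame("top");S=env.grab_frame("scene")
def pick(f,n,xyz):
    u=proj(f,xyz)[0]
    c=[]
    for d in env.trace(f,n):
        p=np.argwhere(d["mask"]).mean(0)[::-1]; c.append((np.hypot(*(p-u)),d["score"],d["mask"].sum(),d["mask"]))
    c.sort(key=lambda q:q[0]); print(n,[(round(q[0]),round(q[1],2),q[2]) for q in c]); return c[0][3] if c and c[0][0]<15 else None
m=[(f,pick(f,"carton_center",[.472,-.232,.03])) for f in(T,S)]
m=[q for q in m if q[1] is not None]
for q in m: print([fitbox([q],.472,-.232,.04,.046,.05)])
print("carton",fitbox(m,.472,-.232,.04,.046,.05))
j=[(T,pick(T,"jig_block_center",[.605,-.215,.02]))]
if j[0][1] is not None: print("jig",fitbox(j,.605,-.215,.038,.062,.028))
l=env.trace(T,"lane")
for d in l[:2]:
    c=np.argwhere(d["mask"])[:,::-1]; print("lane",d["score"],cv2.minAreaRect(np.float32(back(T,c,.02)[:,:2])))
a=cv2.resize(T["image"][165:275,115:310],None,fx=4,fy=4,interpolation=cv2.INTER_CUBIC)
b=cv2.resize(T["image"][222:282,345:415],None,fx=2,fy=2,interpolation=cv2.INTER_CUBIC)
a=np.vstack([a,np.zeros((122,a.shape[1],3),np.uint8)]); a[440:440+120,:140]=b
cv2.imwrite("pics/crop.png",a)
E
```

```text
carton_center [(1, 0.88, np.int64(773)), (72, 0.55, np.int64(661))]
carton_center [(2, 0.89, np.int64(558)), (33, 0.62, np.int64(981))]
[(np.float64(0.03379224030037542), np.float64(0.4722052325230828), np.float64(-0.23100072398803412), np.float64(29.15315292255508))]
[(np.float64(0.12735849056603776), np.float64(0.4751635988910701), np.float64(-0.2356541525470081), np.float64(31.27078636812355))]
carton (np.float64(0.17639921928575197), np.float64(0.47255978461131964), np.float64(-0.23181623650386005), np.float64(31.609238373206967))
jig_block_center []
lane 0.94 ((0.5326077938079834, 0.0705895647406578), (0.28410372138023376, 0.12620824575424194), 80.42625427246094)
```

View pics/crop.png

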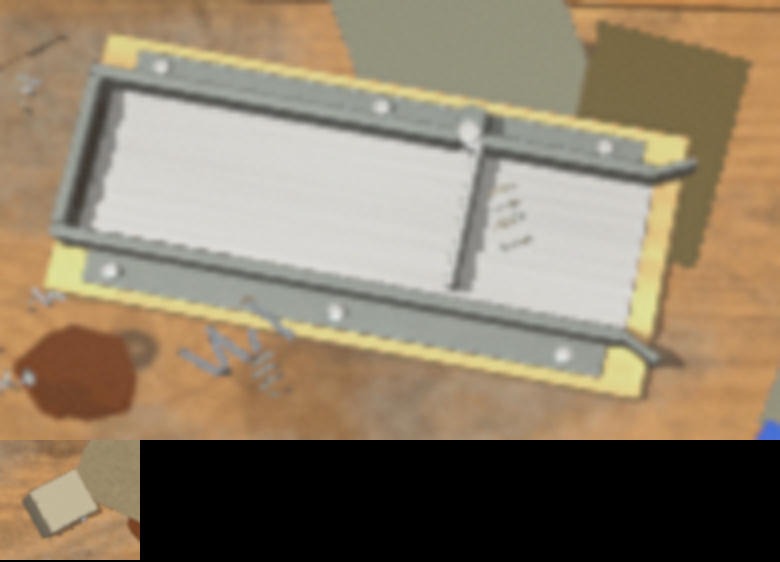

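The crop shows a plain pale carton with no blue. The lane's hinge is at crop (469,130), the leaf runs to (456,288), and the flared mouth is on the right.

```bash
python3 - <<'E'
from h import *
T=env.grab_frame("top")
F=lambda c,z: back(T,np.array(c)/4+[115-.375,165-.375],z)[:,:2]
b=F([(107,36),(688,137),(643,397),(45,287)],.012)
print("board",b.round(4),np.linalg.norm(b-np.roll(b,-1,0),axis=1))
# lane +y directions
for u,v in((b[1],b[0]),(b[2],b[3])): print("yaw",np.degrees(np.arctan2(*(v-u)[::-1]))-90)
g=F([(480,142),(456,288)],.036); print("gate",g,np.degrees(np.arctan2(*(g[0]-g[1])[::-1])))
w=F([(100,70),(650,178)],.036); w2=F([(66,238),(625,338)],.036)
for a in(w,w2): print("wall",a,np.degrees(np.arctan2(*(a[0]-a[1])[::-1]))-90)
print("end stop",F([(100,75),(57,228)],.036), "lips",F([(693,163),(655,357)],.036))
E
```

```text
board [[ 0.6175  0.1991]
 [ 0.5744 -0.0741]
 [ 0.4529 -0.056 ]
 [ 0.4976  0.2177]] [0.27654802 0.12282583 0.27729366 0.12135325]
yaw -8.979812113890318
yaw -9.283158349439262
gate [[0.56377874 0.01985544]
 [0.4967155  0.0277791 ]] -6.738369886897763
wall [[ 0.59389892  0.19375745]
 [ 0.54869388 -0.05716806]] -10.212476183209844
wall [[ 0.51574766  0.20254475]
 [ 0.4758507  -0.04776013]] -9.056389448588021
end stop [[0.59154016 0.19356494]
 [0.52021615 0.20694468]] lips [[ 0.55603908 -0.0763633 ]
 [ 0.46766775 -0.06118726]]
```

```bash
python3 - <<'E'
from h import *
env.gripper_to(1.0)
env.goto([.4725,-.2315,.16],[-90,0,29.5])
f=env.grab_frame("wrist"); cv2.imwrite("pics/w1.png",f["image"])
c=env.trace(f,"carton_center")
for d in c[:2]: print(d["score"],fitbox([(f,d["mask"])],.4725,-.2315,.04,.046,.05,yaws=[30]), fitbox([(f,d["mask"])],.4725,-.2315,.046,.04,.05,yaws=[30]))
s=env.read_state(); print(s["clock"],s["position"],s["tool_rot"],s["joint_positions"])
E
```

```text
0.79 (np.float64(1.0), np.float64(0.4725), np.float64(-0.2315), np.float64(30.0)) (np.float64(1.0), np.float64(0.4725), np.float64(-0.2315), np.float64(30.0))
0.64 (np.float64(0.05301047120418845), np.float64(0.4735319038808967), np.float64(-0.23130997164783865), np.float64(29.54146992994452)) (np.float64(0.19637925744093276), np.float64(0.4718684305007308), np.float64(-0.23108340501945923), np.float64(32.05840293896569))
2.8083 [ 0.47232949 -0.2323538   0.16008242] [-9.00106044e+01 -7.77693340e-03  2.94138038e+01] [-8.51915752e+00  1.57253623e+01 -1.85955469e+01  4.33922614e-03
 -5.56664380e+01 -5.20694864e+01]
```

View pics/w1.png

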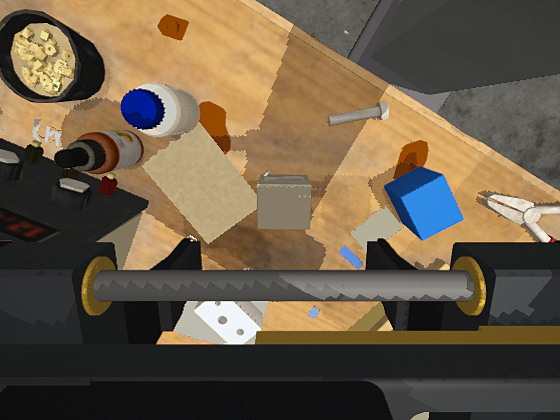

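The carton is at (284,203), centred between the open fingers, and the wrist fit agrees with the top view (0.4735, -0.2313, 29.5°). I'll grasp it now.

```bash
python3 - <<'E'
from h import *
c=env.move_straight([.4732,-.2314,.027],rate=.1,force_limit=15); print(c)
env.gripper_to(0.0,15)
s=env.read_state(); print(s["opening"]*87,s["force"],s["position"])
env.move_straight([.4732,-.2314,.15],rate=.12)
O=np.array([.528,.029]); a=np.radians(-9.3); L=lambda x,y: O+[x*np.cos(a)-y*np.sin(a),x*np.sin(a)+y*np.cos(a)]
p=L(0,-.06)
env.goto([*p,.15],[-90,0,-9.3])
s=env.read_state(); print(p,s["clock"],s["opening"]*87,s["position"],s["tool_rot"],s["force"])
f=env.grab_frame("top"); w=env.grab_frame("wrist")
im=np.hstack([cv2.resize(f["image"][150:300,110:330],None,fx=1.8,fy=1.8),cv2.resize(w["image"],(360,270))]); cv2.imwrite("pics/g.png",im)
for k in("gate","lane"):
  for q in(f,w):
    for d in env.search_frame(q,k)[:1]: print(k,d["score"],d["xyz"])
E
```

```text
False
45.757482863902645 [-0.48870888  0.52674598 -0.1721533 ] [ 0.47322771 -0.2314094   0.02700033]
[ 0.51830377 -0.03021134] 7.2417 45.99735820498909 [ 0.51800566 -0.03053409  0.149547  ] [-9.00309508e+01  5.95157317e-02 -9.26686235e+00] [-0.62959045 -0.93015331 -1.20605917]
gate 0.59 [0.5123, 0.027, 0.0342]
gate 0.9 [0.5304, 0.0235, 0.0388]
lane 0.61 [0.5086, 0.0813, 0.0154]
lane 0.83 [0.5245, 0.0883, 0.0125]
```

View pics/g.png

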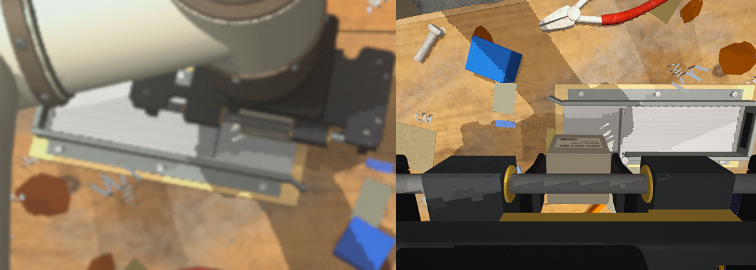

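The carton is held (46 mm) and aligned with the lane. The wrist view puts the gate at y≈0.024, so I'll use the origin (0.527, 0.026) and lower it.

```bash
python3 - <<'E'
from h import *
O=np.array([.527,.026]); a=np.radians(-9.3); L=lambda x,y: O+[x*np.cos(a)-y*np.sin(a),x*np.sin(a)+y*np.cos(a)]
p=L(-.002,-.06)
env.move_straight([*p,.06],[-90,0,-9.3],rate=.1)
r=env.move_straight([*p,.038],rate=.03,force_limit=3)
s=env.read_state(); print(r,s["clock"],s["opening"]*87,s["position"],s["force"])
z=max(s["position"][2],.0405)+.0005
env.move_straight([*p,z],rate=.02); env.dwell(.4)
f=env.grab_frame("scene"); w=env.grab_frame("wrist")
im=np.hstack([cv2.resize(f["image"][200:320,100:320],None,fx=1.8,fy=1.8),cv2.resize(w["image"][80:280],(392,216))[:216]]); cv2.imwrite("pics/p.png",im)
E
```

```text
True 9.2083 45.96031168024481 [ 0.51509278 -0.03295339  0.04065175] [ 0.32060154 -1.13091421  2.58457379]
```

View pics/p.png

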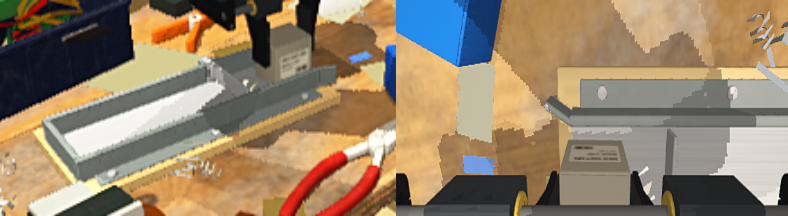

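Contact came at floor height (TCP 0.0407 m). The carton stands in front of the shut gate with the fingers above the wall tops. Now I'll push it through.

```bash
python3 - <<'E'
from h import *
O=np.array([.527,.026]); a=np.radians(-9.3); L=lambda x,y: O+[x*np.cos(a)-y*np.sin(a),x*np.sin(a)+y*np.cos(a)]
for y in(.03,.117):
    r=env.move_straight([*L(-.003,y),.041],[-90,0,-9.3],rate=.06,force_limit=12)
    s=env.read_state(); print(r,s["clock"],s["opening"]*87,s["position"],s["force"])
    if r: break
env.dwell(.3)
f=env.grab_frame("scene"); w=env.grab_frame("wrist")
im=np.hstack([cv2.resize(f["image"][200:320,100:320],None,fx=1.8,fy=1.8),cv2.resize(w["image"][80:280],(392,216))[:216]]); cv2.imwrite("pics/q.png",im)
E
```

```text
False 11.6083 45.70542764699318 [0.52886037 0.05604194 0.04101122] [-0.64150361  1.28607221 -0.62989978]
False 13.2083 45.88713907195962 [0.54285362 0.14163444 0.0409957 ] [-0.12250869  0.76311957 -0.5824113 ]
```

View pics/q.png

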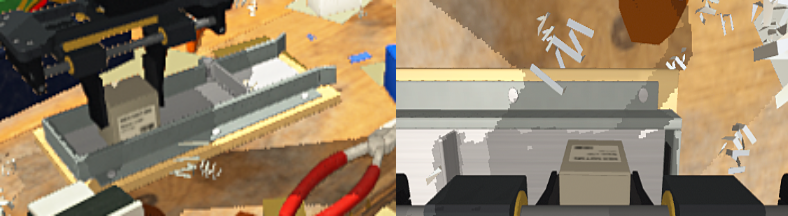

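The gate has swung shut behind the carton. I'll release it, retreat and check.

```bash
python3 - <<'E'
from h import *
p=env.read_state()["position"]
env.move_straight([p[0],p[1],.0395],rate=.02,force_limit=2)
env.gripper_to(.75)
env.move_straight([p[0],p[1],.16],rate=.1)
env.goto([.40,-.1,.30],[-90,0,0]); env.dwell(.5)
s=env.read_state(); print(s["clock"],s["position"],s["force"])
T=env.grab_frame("top"); S=env.grab_frame("scene")
for d in env.trace(T,"carton_center")[:3]:
    m=np.argwhere(d["mask"]).mean(0)[::-1]; print(m,d["score"])
    if m[0]<260:
        c,x,y,yw=fitbox([(T,d["mask"])],.543,.1416,.04,.046,.05,.014,yaws=[-9]); v=np.array([x,y])-[.527,.026]; a=np.radians(-9.3)
        print(c,x,y,yw,"lane",v@[np.cos(a),np.sin(a)],v@[-np.sin(a),np.cos(a)])
print([d["xyz"] for d in env.search_frame(T,"jig_block_center")[:1]+env.search_frame(S,"jig_block_center")[:1]])
im=np.hstack([cv2.resize(S["image"][200:320,100:320],None,fx=1.8,fy=1.8),cv2.resize(T["image"][165:275,115:310],(392,216))]); cv2.imwrite("pics/r.png",im)
E
```

```text
17.5833 [ 0.40008934 -0.09987388  0.29987891] [-0.20373524 -0.45438613  0.18544303]
[[0.6, -0.2104, 0.0191]]
```

View pics/r.png

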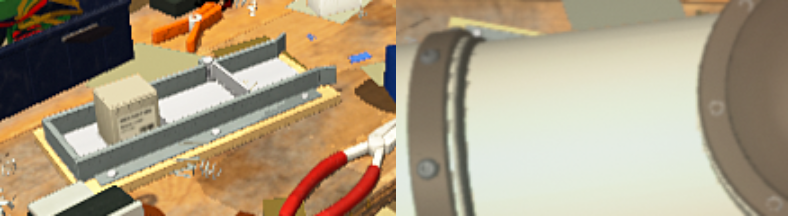

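The scene view shows the carton standing upright in the lane at crop (125,108), with the gate shut behind it at (230,78). The arm is clear of everything, and the block is where it started. Handing in.

```bash
python3 - <<'E'
from workcell import env
env.close_job()
E
```

```text
the job is handed in; nothing more can be done
```

The carton is standing upright in the lane behind the shut gate, and the job was handed in at about 18 s; no verdict was reported.

I gripped the pale-grey carton near its top and set it on the lane floor about 60 mm in front of the gate. I then slid it held, with the fingers above the wall tops, to about 117 mm past the gate line, released it and moved the arm clear.

**Last checks:**
- **Carton and gate:** the final scene picture shows the carton upright and the gate shut. The highest TCP reading on the slide was 0.041 m, which puts the carton centre near 0.039 m.
- **Drilled block:** the scene camera still finds it at (0.600, -0.210), against (0.601, -0.209) at the start.
- **Not confirmed:** the arm blocked the top camera at the end. The final carton position therefore comes from the gripper's pose and the scene picture, not from a separate measurement.
- **Disagreement:** estimates of the lane origin along its length differed by up to about 8 mm. I used a value in between, and the final position has more room than that on both sides.

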